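Clamp a caster axle pin in a bench gauge by its ratchet knob

TASK

Lay the steel axle pin in the V cradle of the green bench gauge with its plain end on the anvil under the raised spindle, and let go of it. Then turn the small black ratchet knob on top clockwise (seen from above) until the spindle has come down on the pin and the ratchet slips; stop when it has slipped by about 30 to 60 degrees, so that the pin is left clamped and not overtightened, and let go of the knob. Press gently, do not drop the pin, and leave the planter, the bowl and the loose caster wheel where they are.

Things in the scene. Friction and masses are not known exactly. Their poses are not given: they have to be found in the camera images.
- gauge: Green bench gauge, fixed: base 155 x 90 x 12 mm (x -85 to +70, y -45 to +45), column and overhanging head (top at 105 mm). Origin: underside of the base, below the vertical axis that spindle, thimble and knob share. z up; +x points from that axis to the column (face at x = +30 mm); the pin comes from the open -x side.
- cradle: Dark V cradle and steel anvil of the gauge; origin and axes of gauge. The V (45 degree faces, mouth 34 mm wide, rim 62 mm high) runs along x from -75 to -30 mm. Anvil: 24 mm post on the axis, bevelled to a 14 mm flat top at 44.8 mm. A pin lying in it has its axis at z = 50, y = 0. Its plain end must finish at x = +3 to +22 mm (best about 10); grip it outside the cradle, near x = -95.
- knob_grip (a point): On the axis of the ratchet knob, 154 mm above the table, 10 mm below the knob's top: a good TCP height to grip it (about 30 N). Black knurled cylinder 36 mm across, 134 to 164 mm high, white line on top. It neither rises nor sinks as it turns, and may be turned over several grasps. Nothing stands beside it at its height.
- thimble: Aluminium ring under the knob, 52 mm across, 110 to 130 mm above the table, red line on top; origin: centre of its underside. Each clockwise turn lowers the steel spindle (8 mm across) 20 mm; it stays where left, also under load. The spindle starts raised, 4 to 10 mm above a pin on the anvil. Turning this ring by hand against the pin bypasses the ratchet and overtightens.
- knob (a joint): Slip of the ratchet knob on the thimble, rad, clockwise from above positive, 0 at the start (white line over red). They turn together (about 0.13 N m) while the spindle is free; once it bears on the pin the thimble stops and the knob slips at about 0.25 N m, clamping with about 35 N. Turned backward, the knob raises the spindle.
- pin: Loose steel axle pin, about 80 g: shank 10 mm across, 130 mm long in all, brass head 14 mm across and 5 mm long at its -x end. Origin: on its axis at half length; +x points along it to the plain end. It starts level in the wooden rest, which carries it from x = -15 to +45 mm, axis 40 mm above the table. Good grip: x = -40 mm, fingers closing across it.
- pin_tip (a point): Centre of the pin's plain end face, 65 mm from its origin; same axes as the pin. The gauge's head and thimble overhang the anvil (to 26 mm from the axis): lower the pin into the V further out, then slide it in along the V under the spindle.
- rest: Small wooden V rest, fixed: foot 75 x 60 x 10 mm, V rim 52 mm high. Origin on the table below the middle of the pin as it starts; +x along the pin toward its plain end.
- planter: Bystander: concrete planter, 85 x 85 x 70 mm, with a succulent (95 mm high in all). Origin: centre of its underside.
- bowl: Bystander: dark wooden bowl 130 mm across with three blue balls, 66 mm high. Origin: centre of its underside.
- caster: Bystander: loose caster wheel lying flat, 64 mm across, 28 mm high. Origin: centre of its underside.
Not all that is in view belongs to the job. There is more than one size of the pin; the job needs the smallest. What is shaped like the gauge but pink or purple is not meant.

How it is judged:
On the way, in this order (a step that is already met when the one before it is completed fails the run):
1. the pin lies in the cradle with its plain end under the spindle and has been let go, not yet clamped (x of pin_tip in the frame of gauge between 0.003 and 0.022 m and y of pin_tip in the frame of gauge between -0.004 and 0.004 m and z of pin_tip in the frame of gauge between 0.046 and 0.054 m and angle between the x axis of pin and the x axis of gauge, either way round below 0.1 rad and contact force between the fingers and pin below 0.1 N and contact force between cradle and pin below 5 N), for 0.2 s.
2. the spindle clamps the pin and the ratchet has slipped at least 0.25 rad (x of pin_tip in the frame of gauge between 0.003 and 0.022 m and y of pin_tip in the frame of gauge between -0.004 and 0.004 m and z of pin_tip in the frame of gauge between 0.046 and 0.054 m and angle between the x axis of pin and the x axis of gauge, either way round below 0.1 rad and contact force between cradle and pin above 15 N and value of joint knob above 0.25 rad), for 0.1 s.
At the end, for the whole second after the job is handed in: The pin lies at rest in the cradle (axis within 4 mm of the gauge's middle line and of 50 mm height, within 0.1 rad of its direction), its plain end 3 to 22 mm past the spindle's axis, clamped onto the anvil with more than 15 N; the ratchet has slipped 0.25 to 1.25 rad; the robot touches nothing (all of step 2 and value of joint knob below 1.25 rad and linear speed of pin below 0.01 m/s).
It fails at once if the ratchet slips more than 1.25 rad (value of joint knob above 1.25 rad).
It fails at once if the pin is pressed onto the cradle and anvil with more than 70 N (pressed hard or overtightened) (contact force between cradle and pin above 70 N).
It fails at once if the pin is dropped to the table (height (world z) of pin below 0.025 m).
It fails at once if the planter, bowl or caster wheel is moved by more than 15 mm (distance of any of planter, bowl, caster from where it was at the start of the episode above 0.015 m).
It also fails if it takes over 72 s, if anything falls off the work surface, if the arm or the gripper's body presses on something with over 40 N, if the wrist force passes 120 N, or if a joint passes its speed limit or range.

ROBOT

A 6-joint arm with a two-finger parallel gripper is mounted at the origin on the work surface. World frame = base frame: x ahead of the robot, y to its left, z up, the work surface at z = 0. Lengths are in m, angles in rad, forces in N, time in s.
With the tool pointing down it reaches from about 0.375 to 0.925 m from the base axis. Payload 5.7 kg.
Tool frame: the origin (TCP) lies between the finger pads, 19 mm behind the fingertips; this is the grasp point; z points along the fingers, y is the line along which they close (so a half turn about z gives the same grasp; the last joint's range is limited). The gripper opens to 88 mm and grips with 3 to 60 N. Pads are 20 mm wide; open, the fingers measure 115 mm over their backs; the gripper's body (75 mm by 178 mm) begins 61 mm behind the grasp point.
Start: joints at [1.207, 0.359, 1.51, -0, 1.272, -0.115], TCP at [0.148, 0.581, 0.241] pointing down, gripper open.
Joint ranges: [-2.97, 2.97], [-1.01, 2.36], [0.21, 2.38], [-0.96, 4.11], [0.2, 2.71], [-2.98, 2.98]. Speed limits (rad/s): [2.39, 2.39, 3.14, 3.14, 3.14, 3.14].

INTERFACE

Orientations are given as a unit quaternion [w, x, y, z].
In Python, from bench import arm, optics, job gives the robot as it stands.
- The arm moves only by the tool play_rows, never from a script. Its argument "series" is a list of rows, each a list of 7 numbers: the turn, a rotation vector about the tool's x, y, z in normalised numbers (1 is 60 degrees), then the shift along the tool's x, y, z in a scale on which 1.0 is 40 cm, then the finger opening in cm, from 0 to 8.78. In form: [[rx, ry, rz, tx, ty, tz, gripper], ...]. A call has 1 to 8 rows; each row is the pose to reach, as a shift and turn from the pose commanded when the call began, along the tool's axes at that moment; what a row does not reach only later rows make up. A row lasts 1/12 s, in which the tool goes at most 41.7 mm and 7.16 degrees, less where a joint would pass 70% of its speed; a pose out of reach is approached as far as the arm can. No shift or turn number may pass 1 either way. A call with a gripper value outside its range is refused whole. The fingers move at their own pace and stop on an object; the grip force is fixed at half the most. Time passes only in rows, so rows that repeat a pose let the fingers close. It gives the time, the measured TCP pose, the force, the opening and the grip force at its end, in the units of the state.
- arm.sense(): the state, without advancing time (a new reading comes with each control period).
- optics.read_camera(name): name is "scene" or "top"; returns the picture (480x640x3 uint8, blue, green, red); there is no depth.
- optics.calibration(name): a dict with "camera_matrix" (3x3 intrinsics, pixels), "position" and "orientation" of the camera in the world. Camera axes: x right, y up, looking along -z (the intrinsics and any distortion apply to the point x, -y, -z); pixel columns grow to the right and rows downward; lengths in m; the calibration is good to about 2 mm. A picture is of the moment at which its call begins. calibration takes no time and is no camera call.
- job.close_job(): hands the job in; it is judged then, once.
The state is a dict: "time": time; "qpos": joint angles; "joint_velocities": joint speeds; "effort": joint torques, N m; "tool_pos": TCP position; "ee_rot": TCP orientation; "contact_force": force on the tool from outside, world axes, zero at the start; "torque": the same for the moment, N m; "finger_gap": opening from 0.0 (shut) to 1.0 (fully open); "finger_force": force on a finger pad.
Only numpy, scipy, OpenCV 4.12 (cv2) and the standard library are available. Lean on these libraries where they do the work, as an engineer would, in place of code of your own. Each camera call takes 0.05 s, during which the arm holds its last target. There are 200 camera calls.

## Working session

There is one attempt and no reset: what is moved stays moved. The work goes in short steps, Python scripts to look and compute and a tool call to move; the robot and the scene stay as the last step left them, time stands still between calls to the robot, and variables do not carry over. Pictures are saved under pics/ and viewed, at most 10 in all, crops included, and the job is handed in when it is done.

Besides the shell and the picture viewer there is one more tool, called after "Call:" in YAML: its name, and indented under it one key for each argument. play_rows: Moves the arm, as the interface text tells. Its arguments: {"type":"object","properties":{"series":{"type":"array"}},"required":["series"]}

```bash
mkdir -p pics; python3 - <<'E'
from bench import arm, optics, job
import cv2,numpy as np
for n in("scene","top"):
    cv2.imwrite(f"pics/{n}0.png",optics.read_camera(n)); c=optics.calibration(n)
    print(n,{k:np.round(v,4).tolist() if not isinstance(v,str) else v for k,v in c.items()})
print(arm.sense())
E
```

```text
scene {'camera_matrix': [[583.8337, 0.0, 311.7338], [0.0, 583.8337, 243.2197], [0.0, 0.0, 1.0]], 'position': [1.4229, 0.4597, 0.838], 'orientation': [0.4213, 0.234, 0.4087, 0.7751]}
top {'camera_matrix': [[437.0613, 0.0, 319.5532], [0.0, 437.0613, 238.6962], [0.0, 0.0, 1.0]], 'position': [0.4318, -0.0993, 1.0453], 'orientation': [0.7097, 0.0347, -0.0284, -0.7031]}
{'time': 0.1, 'qpos': array([ 1.20690270e+00,  3.59432430e-01,  1.51133324e+00,  2.57315964e-05,
        1.27248969e+00, -1.15057269e-01]), 'joint_velocities': array([ 0.0010717 , -0.00089917, -0.00210955,  0.00055835,  0.0003057 ,
       -0.00076505]), 'effort': array([ 1.28460219e-03, -5.16356134e+01, -2.71410280e+01,  6.75857929e-02,
        2.78020988e-02, -1.24583160e-06]), 'tool_pos': array([0.14752651, 0.58096673, 0.24059051]), 'ee_rot': array([-2.09135184e-04,  1.24101151e-01,  9.92269224e-01, -8.04713855e-04]), 'contact_force': array([-0.1198032 , -0.11981558,  0.44041121]), 'torque': array([ 0.01090451, -0.05056682, -0.0388691 ]), 'finger_force': 0.0, 'finger_gap': 1.0032832633300088}
```

View pics/scene0.png

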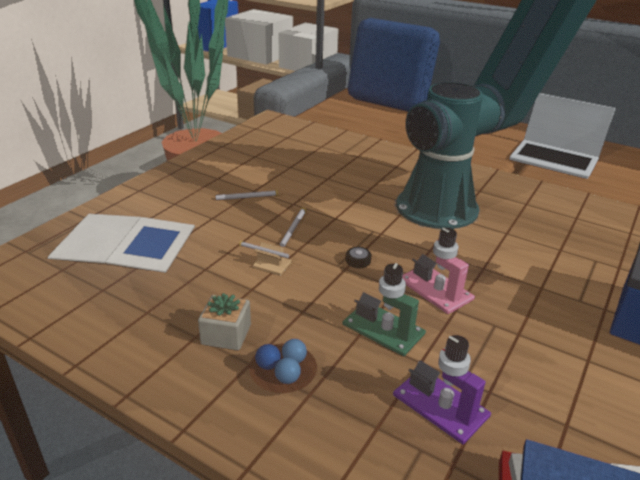

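View pics/top0.png

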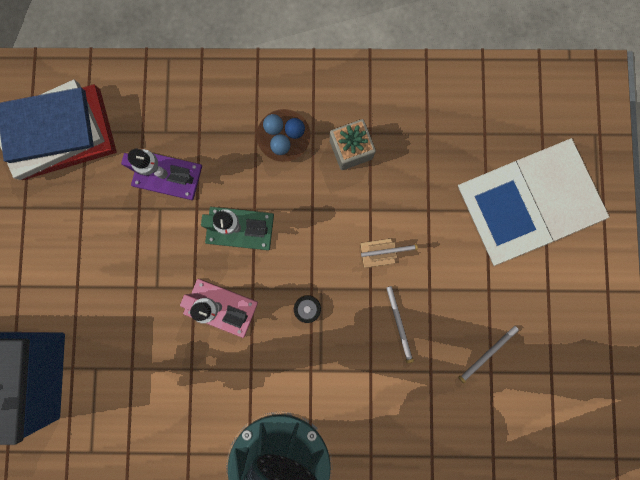

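Candidates. Pins in the top picture: one in the wooden rest (388,252), loose ones at (399,323) and (490,353). Gauges: green (237,228), pink (220,307), purple (162,172). I choose the pin in the rest, which is the shortest, and the green gauge. A close crop will check both.

```bash
python3 - <<'E'
import cv2,numpy as np
t=cv2.imread("pics/top0.png");s=cv2.imread("pics/scene0.png")
def c(im,x,y,w,h,f): return cv2.resize(im[y:y+h,x:x+w],(w*f,h*f),interpolation=cv2.INTER_CUBIC)
A=np.hstack([c(t,190,195,100,75,4),c(t,345,220,100,75,4)])
B=np.hstack([c(s,335,258,100,75,4) ,c(s,225,215,100,75,4)])
cv2.imwrite("pics/crop1.png",np.vstack([A,B]))
E
```

```text
(no output)
```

View pics/crop1.png

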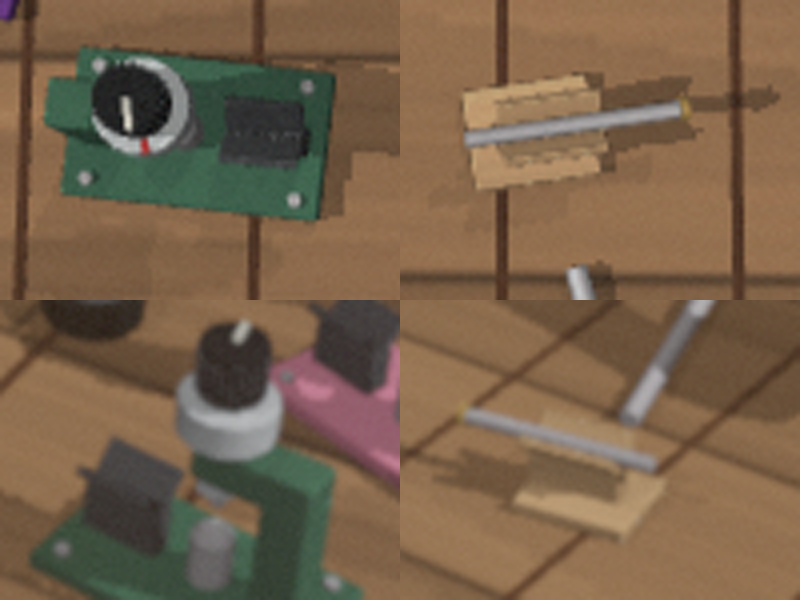

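Crop: top left is the green gauge with base corners at top px (210.5,206.8), (273.8,213.5), (269.5,250), (205.5,243.3) and knob top at (222.8,219.5). Top right is the slim pin with a brass head in the rest, head at (417,246.3) and plain end at (361.3,254.8). This is the pin with the right proportions (10 mm × 130 mm). I'll check its length.

```bash
cat > h.py <<'E'
import numpy as np
from bench import arm, optics, job
from scipy.spatial.transform import Rotation as R
from scipy.optimize import least_squares
C={n:optics.calibration(n) for n in("scene","top")}
def rot(q): return R.from_quat(np.asarray(q)[[1,2,3,0]])
def proj(n,P):
    c=C[n]; p=rot(c["orientation"]).inv().apply(np.atleast_2d(P)-c["position"])*[1,-1,-1]
    q=p@np.array(c["camera_matrix"]).T; return q[:,:2]/q[:,2:]
def ray(n,uv,z):
    c=C[n]; d=np.linalg.solve(np.array(c["camera_matrix"]),[*uv,1.])*[1,-1,-1]
    d=rot(c["orientation"]).apply(d); o=np.array(c["position"]); return o+d*(z-o[2])/d[2]
def pose(p,L):
    L=np.atleast_2d(L); return R.from_euler('z',p[2]).apply(L)+[p[0],p[1],0]
def fit(obs,p0):
    f=lambda p:np.concatenate([(proj(n,pose(p,L))-uv).ravel() for n,L,uv in obs])
    r=least_squares(f,p0); return r.x,f(r.x).reshape(-1,2)
E
python3 - <<'E'
from h import *
np.set_printoptions(precision=4,suppress=True)
g=[("top",[.07,-.045,.012],(210.5,206.75)),("top",[-.085,-.045,.012],(273.75,213.5)),("top",[-.085,.045,.012],(269.5,250)),("top",[.07,.045,.012],(205.5,243.25)),("top",[0,0,.164],(222.75,219.5)),("top",[0,0,.13],(225.25,221.75))]
gs=[("scene",[0,0,.164],(393.5,269)),("scene",[-.085,.045,.012],(335+30/4,258+255/4))]
for o in(g,g+gs): 
    p,r=fit(o,[.4,.1,1.5]);print(p,np.round(r,1).tolist())
a=ray("top",(417,246.25),.04);b=ray("top",(361.25,254.75),.04);print("pin top",a,b,np.linalg.norm(a-b),np.arctan2(*(b-a)[1::-1]))
a=ray("scene",(240.5,243),.04);b=ray("scene",(288.75,256),.04);print("pin scene",a,b,np.linalg.norm(a-b),np.arctan2(*(b-a)[1::-1]))
for ab in(((388.5,289),(408,359)),((462,380),(518,328))):
    print(np.linalg.norm(ray("top",ab[0],.007)-ray("top",ab[1],.007)))
s=arm.sense();print(rot(s["ee_rot"]).as_matrix())
E
```

```text
[0.5481 0.108  1.4729] [[-0.4, -0.4], [0.6, -0.4], [0.4, 0.5], [-0.3, 0.3], [-0.7, 0.0], [0.5, -0.1]]
[0.5541 0.107  1.6139] [[-2.8, 1.1], [-1.3, -7.9], [3.8, -6.9], [2.6, 2.0], [-0.1, -2.9], [1.1, -2.9], [-2.5, -0.7], [14.9, -20.3]]
pin top [ 0.5063 -0.3143  0.04  ] [ 0.4855 -0.1861  0.04  ] 0.12985000820819734 1.7314284272336478
pin scene [ 0.5055 -0.3116  0.04  ] [ 0.4854 -0.1824  0.04  ] 0.13070595460612128 1.724815224137534
0.16727049246336928
0.17880507297539047
[[-0.9692  0.2463 -0.0006]
 [ 0.2463  0.9692 -0.0015]
 [ 0.0002 -0.0016 -1.    ]]
```

```bash
cat >> h.py <<'E'
def go(x,y,z,yaw,s=None):
    s=s or arm.sense(); T=rot(s["ee_rot"]); D=R.from_euler('z',yaw)*R.from_euler('x',np.pi)
    v=(T.inv()*D).as_rotvec(); t=T.inv().apply(np.array([x,y,z])-s["tool_pos"])*100
    print("t=%.2f"%s["time"],"pos",np.round(s["tool_pos"],4),"q",np.round(s["qpos"],2),"F",np.round(s["contact_force"],1),"M",np.round(s["torque"],3),"gap %.3f ff %.1f"%(s["finger_gap"],s["finger_force"]))
    print("ROW",np.round(v,3),np.round(t,2))
E
python3 - <<'E'
from h import *
go(.45,.25,.25,2.3); go(.502,-.288,.15,1.728)
G=[.5481,.108,1.4729]
print(proj("scene",pose(G,[[0,0,.164],[0,0,.13]])),ray("scene",(393.5,269),.164),ray("top",(222.75,219.5),.164))
E
```

```text
t=0.10 pos [0.1475 0.581  0.2406] q [ 1.21  0.36  1.51  0.    1.27 -0.12] F [-0.1 -0.1  0.4] M [ 0.011 -0.051 -0.039] gap 1.003 ff 0.0
ROW [-0.002  0.     0.593] [-37.47 -24.63  -0.91]
t=0.10 pos [0.1475 0.581  0.2406] q [ 1.21  0.36  1.51  0.    1.27 -0.12] F [-0.1 -0.1  0.4] M [ 0.011 -0.051 -0.039] gap 1.003 ff 0.0
ROW [-2.000e-03  1.000e-03  1.165e+00] [-55.76 -75.47   9.17]
[[392.79635417 266.93659363]
 [391.16941569 280.69464907]] [0.55354281 0.11215135 0.164     ] [0.5480922 0.1065237 0.164    ]
```

The manual's scale: shifts go in shares of 40 cm and turns go in shares of 60 degrees. Converting my numbers, -27.2 cm / 40 = -0.68, -23.8 cm / 40 = -0.595, 0.47 rad / 1.0472 = 0.4488.

Call:
play_rows:
  series:
    - [0,0,0.0477,-0.085,-0.055,0,8.78]
    - [0,0,0.105,-0.17,-0.11,0,8.78]
    - [0,0,0.1623,-0.255,-0.165,0,8.78]
    - [0,0,0.2196,-0.34,-0.22,0,8.78]
    - [0,0,0.2769,-0.425,-0.275,0,8.78]
    - [0,0,0.3342,-0.51,-0.33,0,8.78]
    - [0,0,0.3915,-0.595,-0.385,0,8.78]
    - [0,0,0.4488,-0.68,-0.44,0,8.78]

```text
time: 0.77
tool_pos: [0.3688, 0.3422, 0.2412]
ee_rot: [-0.0, 0.353, 0.936, -0.0]
contact_force: [0.5, 0.2, 0.1]
finger_gap: 1.001
finger_force: 0.0
```

```bash
python3 -c "
from h import *
go(.502,-.288,.12,1.728)"
```

```text
t=0.77 pos [0.3688 0.3422 0.2412] q [ 0.61  0.22  1.71 -0.    1.21 -0.24] F [0.5 0.2 0.1] M [-0.105  0.005  0.056] gap 1.001 ff 0.0
ROW [-0.     0.     0.692] [-51.63 -38.51  12.13]
```

Scaled: -25.6 cm / 40 = -0.64, -2.4 cm / 40 = -0.06, 0.4 rad / 1.0472 = 0.382.

Call:
play_rows:
  series:
    - [0,0,0.0477,-0.08,-0.06,0,8.78]
    - [0,0,0.0955,-0.16,-0.12,0,8.78]
    - [0,0,0.1432,-0.24,-0.18,0,8.78]
    - [0,0,0.191,-0.32,-0.24,0,8.78]
    - [0,0,0.2387,-0.4,-0.3,0,8.78]
    - [0,0,0.2865,-0.48,-0.36,0,8.78]
    - [0,0,0.3342,-0.56,-0.42,0,8.78]
    - [0,0,0.382,-0.64,-0.48,0,8.78]

```text
time: 1.43
tool_pos: [0.4339, 0.029, 0.2413]
ee_rot: [-0.0, 0.532, 0.847, -0.0]
contact_force: [0.9, 0.2, -0.2]
finger_gap: 1.003
finger_force: 0.0
```

```bash
python3 -c "
from h import *
go(.502,-.288,.12,1.728)"
```

```text
t=1.43 pos [0.4339 0.029  0.2413] q [-0.09  0.12  1.85 -0.    1.18 -0.54] F [ 0.9  0.2 -0.2] M [-0.089 -0.029  0.004] gap 1.003 ff 0.0
ROW [-0.    -0.     0.292] [-31.51  -7.64  12.13]
```

Scaled: -31 cm / 40 = -0.775, -27.3 cm / 40 = -0.6825, 0.292 rad / 1.0472 = 0.2788.

Call:
play_rows:
  series:
    - [0,0,0.0477,-0.0975,-0.0238,0.0125,8.78]
    - [0,0,0.0955,-0.195,-0.0475,0.0375,8.78]
    - [0,0,0.1432,-0.2925,-0.0713,0.0625,8.78]
    - [0,0,0.191,-0.39,-0.095,0.0875,8.78]
    - [0,0,0.2387,-0.4875,-0.1188,0.125,8.78]
    - [0,0,0.2769,-0.585,-0.1425,0.1625,8.78]
    - [0,0,0.2788,-0.6825,-0.165,0.1875,8.78]
    - [0,0,0.2788,-0.775,-0.1875,0.2125,8.78]

```text
time: 2.1
tool_pos: [0.5018, -0.2826, 0.1552]
ee_rot: [-0.001, 0.649, 0.761, -0.0]
contact_force: [0.1, 0.0, 0.1]
finger_gap: 0.999
finger_force: 0.0
```

```bash
python3 - <<'E'
from h import *
go(.502,-.288,.04,1.728)
import cv2
t=optics.read_camera("top");s=optics.read_camera("scene")
c=lambda im,x,y,w,h,f: cv2.resize(im[y:y+h,x:x+w],(w*f,h*f),interpolation=cv2.INTER_CUBIC)
cv2.imwrite("pics/g1.png",np.hstack([c(t,345,200,130,100,3),c(s,190,170,130,100,3)]))
E
```

```text
t=2.10 pos [ 0.5018 -0.2826  0.1552] q [-0.63  0.42  1.66  0.    1.07 -0.79] F [0.1 0.  0.1] M [-0.058 -0.01  -0.006] gap 0.999 ff 0.0
ROW [-0.001 -0.001  0.002] [-0.55 -0.05 11.52]
```

View pics/g1.png

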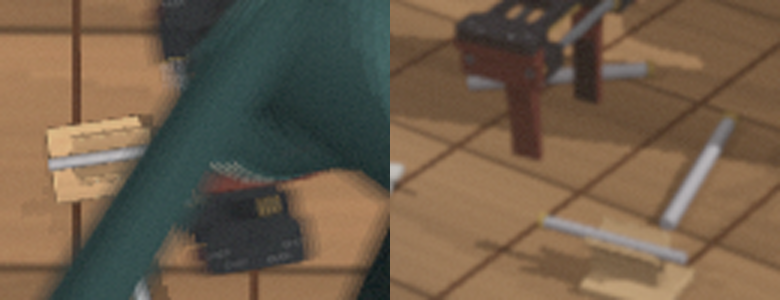

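```bash
python3 - <<'E'
from h import *
s=arm.sense();T=rot(s["ee_rot"])
print(proj("scene",s["tool_pos"]+T.apply([[0,.05,.019],[0,-.05,.019]])), proj("scene",[.502,-.288,.04]))
E
```

```text
[[237.03418519 222.15125031]
 [257.63905212 202.33381136]] [[249.03787816 245.34973807]]
```

Scaled: 11.5 cm / 40 = 0.2875, 11.2 cm / 40 = 0.28.

Call:
play_rows:
  series:
    - [0,0,0,-0.01,0,0.05,8.78]
    - [0,0,0,-0.01,0,0.1125,8.78]
    - [0,0,0,-0.01,0,0.175,8.78]
    - [0,0,0,-0.01,0,0.225,8.78]
    - [0,0,0,-0.01,0,0.2625,8.78]
    - [0,0,0,-0.01,0,0.28,8.78]
    - [0,0,0,-0.01,0,0.2875,8.78]
    - [0,0,0,-0.01,0,0.2875,6]

```text
time: 2.87
tool_pos: [0.5026, -0.2841, 0.0412]
ee_rot: [-0.001, 0.648, 0.761, -0.0]
contact_force: [0.7, -0.2, 0.7]
finger_gap: 0.959
finger_force: 0.0
```

Call:
play_rows:
  series:
    - [0,0,0,0,0,0,4]
    - [0,0,0,0,0,0,2.5]
    - [0,0,0,0,0,0,1.8]
    - [0,0,0,0,0,0,1.4]
    - [0,0,0,0,0,0,1.2]
    - [0,0,0,0,0,0,1]
    - [0,0,0,0,0,0,0.7]
    - [0,0,0,0,0,0,0.5]

```text
time: 3.53
tool_pos: [0.5028, -0.2847, 0.0414]
ee_rot: [0.0, 0.648, 0.761, -0.0]
contact_force: [0.4, 0.2, 0.1]
finger_gap: 0.356
finger_force: 0.0
```

```bash
python3 - <<'E'
from h import *
go(.502,-.288,.04,1.728)
E
```

```text
t=3.53 pos [ 0.5028 -0.2847  0.0414] q [-0.63  0.57  1.74 -0.    0.83 -0.79] F [0.4 0.2 0.1] M [-0.004  0.025  0.007] gap 0.356 ff 0.0
ROW [-0.     0.     0.003] [-0.31 -0.13  0.14]
```

Scaled: -0.1 cm / 40 = -0.0025.

Call:
play_rows:
  series:
    - [0,0,0,-0.0025,-0.0025,0.0025,2]
    - [0,0,0,-0.0025,-0.0025,0.0025,1.5]
    - [0,0,0,-0.0025,-0.0025,0.0025,0.5]
    - [0,0,0,-0.0025,-0.0025,0.0025,0.5]
    - [0,0,0,-0.0025,-0.0025,0.0025,0.5]
    - [0,0,0,-0.0025,-0.0025,0.0025,0.5]
    - [0,0,0,-0.0025,-0.0025,0.0025,0.5]
    - [0,0,0,-0.0025,-0.0025,0.0025,0.5]

```text
time: 4.2
tool_pos: [0.5018, -0.2858, 0.0403]
ee_rot: [-0.0, 0.648, 0.761, -0.0]
contact_force: [-1.7, -0.1, 0.5]
finger_gap: 0.108
finger_force: 30.0
```

```bash
python3 - <<'E'
from h import *
go(.502,-.288,.12,1.728)
E
```

```text
t=4.20 pos [ 0.5018 -0.2858  0.0403] q [-0.64  0.57  1.74 -0.    0.82 -0.8 ] F [-1.7 -0.1  0.5] M [-0.119  0.168  0.014] gap 0.108 ff 30.0
ROW [-0.    -0.     0.003] [-0.22 -0.02 -7.97]
```

Scaled: -8 cm / 40 = -0.2, -7 cm / 40 = -0.175.

Call:
play_rows:
  series:
    - [0,0,0,0,0,-0.0125,0.5]
    - [0,0,0,0,0,-0.0375,0.5]
    - [0,0,0,0,0,-0.075,0.5]
    - [0,0,0,0,0,-0.125,0.5]
    - [0,0,0,0,0,-0.175,0.5]
    - [0,0,0,0,0,-0.2,0.5]
    - [0,0,0,0,0,-0.2,0.5]
    - [0,0,0,0,0,-0.2,0.5]

```text
time: 4.87
tool_pos: [0.5024, -0.2861, 0.1211]
ee_rot: [0.001, 0.648, 0.761, 0.0]
contact_force: [-0.5, 0.3, -1.1]
finger_gap: 0.103
finger_force: 30.0
```

```bash
python3 - <<'E'
from h import *
go(.5348,-.0313,.10,1.473)
E
```

```text
t=4.87 pos [ 0.5024 -0.2861  0.1211] q [-0.64  0.46  1.69 -0.    0.99 -0.8 ] F [-0.5  0.3 -1.1] M [-0.117  0.017 -0.022] gap 0.103 ff 30.0
ROW [0.001 0.001 0.258] [24.64  7.26  2.08]
```

Scaled: 23 cm / 40 = 0.575, 22 cm / 40 = 0.55, 0.258 rad / 1.0472 = 0.2464.

Call:
play_rows:
  series:
    - [0,0,0.0382,0.05,0.015,0,0.5]
    - [0,0,0.0764,0.1375,0.04,0,0.5]
    - [0,0,0.1146,0.23,0.0675,0,0.5]
    - [0,0,0.1528,0.3225,0.095,0,0.5]
    - [0,0,0.191,0.415,0.1225,0,0.5]
    - [0,0,0.2292,0.5,0.1475,0,0.5]
    - [0,0,0.2464,0.55,0.1625,0.0125,0.5]
    - [0,0,0.2464,0.575,0.17,0.025,0.5]

```text
time: 5.53
tool_pos: [0.5316, -0.045, 0.1092]
ee_rot: [-0.001, 0.74, 0.672, -0.0]
contact_force: [0.2, -0.2, -0.2]
finger_gap: 0.105
finger_force: 30.0
```

```bash
python3 - <<'E'
from h import *
go(.5348,-.0313,.10,1.473)
import cv2
t=optics.read_camera("top");s=optics.read_camera("scene")
c=lambda im,x,y,w,h,f: cv2.resize(im[y:y+h,x:x+w],(w*f,h*f),interpolation=cv2.INTER_CUBIC)
cv2.imwrite("pics/g2.png",np.hstack([c(t,190,170,130,150,3),c(s,305,200,130,150,3)]))
E
```

```text
t=5.53 pos [ 0.5316 -0.045   0.1092] q [-0.21  0.43  1.79  0.    0.92 -0.12] F [ 0.2 -0.2 -0.2] M [-0.084  0.058  0.032] gap 0.105 ff 30.0
ROW [-0.002 -0.001  0.002] [1.39 0.19 0.92]
```

View pics/g2.png

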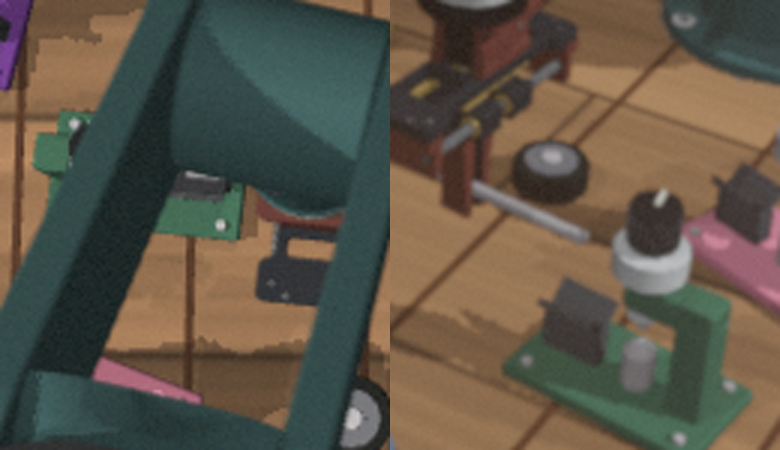

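```bash
python3 - <<'E'
from h import *
np.set_printoptions(precision=4,suppress=True)
G=[.5485,.108,1.473]
print(proj("scene",pose(G,[[-.085,-.045,.012],[-.085,.045,.012],[.07,.045,.012],[.07,-.045,.012],[0,0,.164],[-.075,-.017,.062],[-.075,.017,.062],[-.03,-.017,.062],[-.03,.017,.062]])))
s=arm.sense();T=rot(s["ee_rot"])
for L in(.099,.103,.107): print(L,proj("scene",s["tool_pos"]+T.apply([L,0,0])))
E
```

```text
[[340.6321 319.3329]
 [364.1164 298.5645]
 [425.6181 328.2604]
 [403.6998 351.933 ]
 [392.7073 267.0365]
 [353.3233 296.4845]
 [362.3312 288.727 ]
 [371.2491 305.1987]
 [380.0954 297.139 ]]
0.099 [[367.4103 277.8671]]
0.103 [[369.0331 278.6085]]
0.107 [[370.6613 279.3523]]
```

Scaled: 5.4 cm / 40 = 0.135, 1.55 cm / 40 = 0.0388.

Call:
play_rows:
  series:
    - [0,0,0,0.02,0.005,0.01,0.5]
    - [0,0,0,0.0388,0.0095,0.025,0.5]
    - [0,0,0,0.0388,0.0095,0.055,0.5]
    - [0,0,0,0.0388,0.0095,0.085,0.5]
    - [0,0,0,0.0388,0.0095,0.11,0.5]
    - [0,0,0,0.0388,0.0095,0.125,0.5]
    - [0,0,0,0.0388,0.0095,0.135,0.5]
    - [0,0,0,0.0388,0.0095,0.135,0.5]

```text
time: 6.3
tool_pos: [0.5373, -0.0332, 0.0554]
ee_rot: [-0.001, 0.741, 0.671, -0.001]
contact_force: [1.1, -0.7, -0.4]
finger_gap: 0.106
finger_force: 30.0
```

```bash
python3 - <<'E'
from h import *
go(.5414,.0169,.051,1.473)
import cv2
s=optics.read_camera("scene")
c=lambda im,x,y,w,h,f: cv2.resize(im[y:y+h,x:x+w],(w*f,h*f),interpolation=cv2.INTER_CUBIC)
cv2.imwrite("pics/g3.png",c(s,315,230,120,110,5))
E
```

```text
t=6.30 pos [ 0.5373 -0.0332  0.0554] q [-0.19  0.51  1.82 -0.    0.81 -0.09] F [ 1.1 -0.7 -0.4] M [-0.105  0.019 -0.035] gap 0.106 ff 30.0
ROW [-0.002  0.    -0.001] [ 5.03 -0.08  0.44]
```

View pics/g3.png

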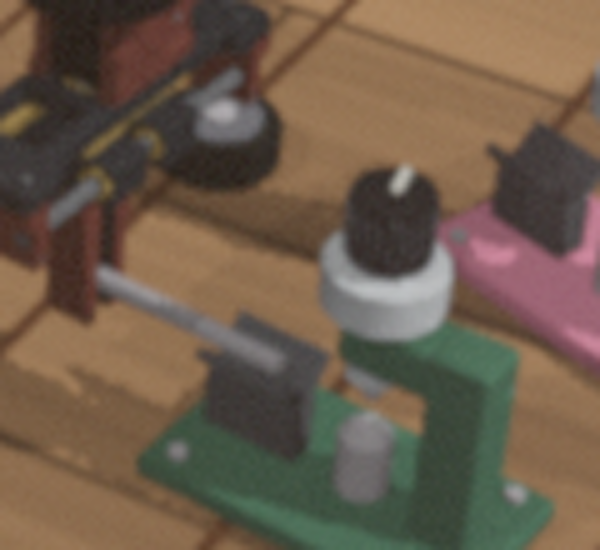

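Picture: the pin lies over the V, with its plain end at crop (285,360), just short of the cradle's inner end. Next I lower it slowly and watch the force.

Scaled: 0.35 cm / 40 = 0.0088, 0.3 cm / 40 = 0.0075.

Call:
play_rows:
  series:
    - [0,0,0,0.0025,0,0.0025,0.5]
    - [0,0,0,0.005,0,0.005,0.5]
    - [0,0,0,0.005,0,0.0075,0.5]
    - [0,0,0,0.005,0,0.0088,0.5]
    - [0,0,0,0.005,0,0.0088,0.5]
    - [0,0,0,0.005,0,0.0088,0.5]

```text
time: 6.85
tool_pos: [0.538, -0.0309, 0.053]
ee_rot: [0.0, 0.741, 0.672, -0.0]
contact_force: [-0.4, 0.4, -0.7]
finger_gap: 0.105
finger_force: 30.0
```

```bash
python3 - <<'E'
from h import *
go(.5414,.0169,.051,1.473)
E
```

```text
t=6.85 pos [ 0.538  -0.0309  0.053 ] q [-0.19  0.52  1.83 -0.    0.8  -0.09] F [-0.4  0.4 -0.7] M [-0.076  0.07  -0.017] gap 0.105 ff 30.0
ROW [ 0.  0. -0.] [ 4.79 -0.13  0.2 ]
```

Scaled: 4.8 cm / 40 = 0.12, 4.3 cm / 40 = 0.1075.

Call:
play_rows:
  series:
    - [0,0,0,0.0125,0,0,0.5]
    - [0,0,0,0.03,0,0,0.5]
    - [0,0,0,0.05,-0.0013,0,0.5]
    - [0,0,0,0.07,-0.0025,0,0.5]
    - [0,0,0,0.09,-0.0025,0,0.5]
    - [0,0,0,0.1075,-0.0025,0,0.5]
    - [0,0,0,0.12,-0.0025,0,0.5]
    - [0,0,0,0.12,-0.0025,0,0.5]

```text
time: 7.52
tool_pos: [0.5417, 0.0182, 0.0529]
ee_rot: [-0.0, 0.74, 0.672, 0.0]
contact_force: [0.5, -1.2, -0.9]
finger_gap: 0.104
finger_force: 30.0
```

```bash
python3 - <<'E'
from h import *
go(.5414,.0169,.051,1.473)
E
```

```text
t=7.52 pos [0.5417 0.0182 0.0529] q [-0.09  0.52  1.82  0.    0.8   0.  ] F [ 0.5 -1.2 -0.9] M [-0.106  0.008  0.008] gap 0.104 ff 30.0
ROW [ 0.    -0.     0.001] [-0.13 -0.02  0.19]
```

Scaled: 0.1 cm / 40 = 0.0025, 0.05 cm / 40 = 0.0013.

Call:
play_rows:
  series:
    - [0,0,0,0,0,0.0013,0.5]
    - [0,0,0,0,0,0.0025,0.5]
    - [0,0,0,0,0,0.0025,0.5]
    - [0,0,0,0,0,0.0025,0.5]

```text
time: 7.85
tool_pos: [0.5416, 0.0166, 0.0518]
ee_rot: [-0.0, 0.741, 0.671, -0.0]
contact_force: [-0.2, -0.4, -1.0]
finger_gap: 0.1
finger_force: 30.0
```

```bash
python3 - <<'E'
from h import *
go(.5414,.0169,.050,1.473)
E
```

```text
t=7.85 pos [0.5416 0.0166 0.0518] q [-0.1   0.52  1.82 -0.    0.8   0.  ] F [-0.2 -0.4 -1. ] M [-0.098  0.074  0.01 ] gap 0.100 ff 30.0
ROW [-0.     0.    -0.001] [ 0.03 -0.03  0.18]
```

Scaled: 0.1 cm / 40 = 0.0025, 0.03 cm / 40 = 0.0008.

Call:
play_rows:
  series:
    - [0,0,0,0,0,0.0008,0.5]
    - [0,0,0,0,0,0.0015,0.5]
    - [0,0,0,0,0,0.0025,0.5]
    - [0,0,0,0,0,0.0025,0.5]
    - [0,0,0,0,0,0.0025,0.5]

```text
time: 8.27
tool_pos: [0.5416, 0.0168, 0.051]
ee_rot: [0.0, 0.741, 0.672, -0.0]
contact_force: [-1.0, -1.6, 2.7]
finger_gap: 0.101
finger_force: 30.0
```

```bash
python3 - <<'E'
from h import *
go(.5414,.0169,.050,1.473)
E
```

```text
t=8.27 pos [0.5416 0.0168 0.051 ] q [-0.1   0.52  1.82 -0.    0.8   0.  ] F [-1.  -1.6  2.7] M [-0.181  0.212 -0.018] gap 0.101 ff 30.0
ROW [-0.  0. -0.] [ 0.01 -0.02  0.1 ]
```

Call:
play_rows:
  series:
    - [0,0,0,0,0,0,1.1]
    - [0,0,0,0,0,0,1.3]
    - [0,0,0,0,0,0,1.8]
    - [0,0,0,0,0,0,2.5]
    - [0,0,0,0,0,0,3.5]
    - [0,0,0,0,0,0,4.5]
    - [0,0,0,0,0,0,4.5]
    - [0,0,0,0,0,0,4.5]

```text
time: 8.93
tool_pos: [0.5417, 0.017, 0.0509]
ee_rot: [0.0, 0.741, 0.672, -0.0]
contact_force: [-0.1, -0.1, -0.2]
finger_gap: 0.502
finger_force: 0.0
```

```bash
python3 - <<'E'
from h import *
go(.5414,.0169,.050,1.473)
import cv2
s=optics.read_camera("scene")
c=lambda im,x,y,w,h,f: cv2.resize(im[y:y+h,x:x+w],(w*f,h*f),interpolation=cv2.INTER_CUBIC)
cv2.imwrite("pics/g4.png",c(s,315,230,120,110,5))
E
```

```text
t=8.93 pos [0.5417 0.017  0.0509] q [-0.1   0.52  1.82 -0.    0.8   0.  ] F [-0.1 -0.1 -0.2] M [-0.073  0.1   -0.001] gap 0.502 ff 0.0
ROW [ 0.  0. -0.] [-0.01 -0.03  0.09]
```

View pics/g4.png

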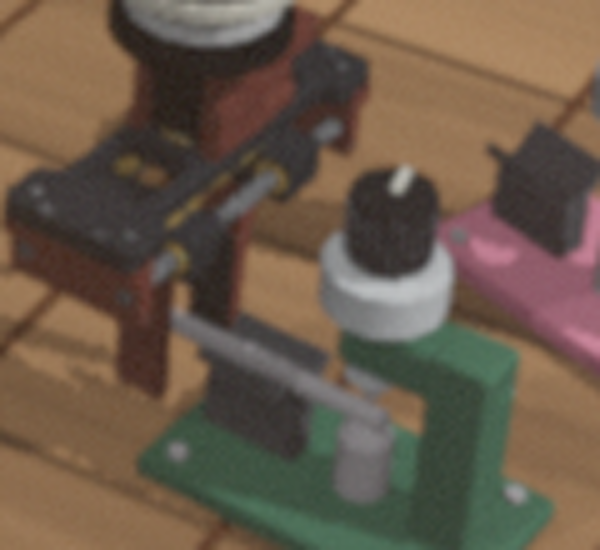

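```bash
python3 - <<'E'
from h import *
G=[.5505,.1095,1.473]
print((proj("scene",pose(G,[[0,0,.0448],[.003,0,.05],[.01,0,.05],[.015,0,.05],[.022,0,.05]]))-[315,230])*5)
go(.5414,.0169,.050,1.473)
go(.5505,.110,.154,1.473)
E
```

```text
[[362.2646645  420.90752352]
 [369.59549107 414.32482345]
 [384.10885199 421.36660785]
 [394.52770215 426.42176336]
 [409.18770523 433.53469753]]
t=8.98 pos [0.5417 0.017  0.0509] q [-0.1   0.52  1.82 -0.    0.8   0.  ] F [ 0.7 -0.5  0.2] M [-0.119  0.085  0.022] gap 0.507 ff 0.0
ROW [-0.  0. -0.] [-0.01 -0.03  0.09]
t=8.98 pos [0.5417 0.017  0.0509] q [-0.1   0.52  1.82 -0.    0.8   0.  ] F [ 0.7 -0.5  0.2] M [-0.119  0.085  0.022] gap 0.507 ff 0.0
ROW [-0.  0. -0.] [  9.35  -0.03 -10.32]
```

Scaled: -18 cm / 40 = -0.45, -17.5 cm / 40 = -0.4375.

Call:
play_rows:
  series:
    - [0,0,0,0,0,-0.0125,4.5]
    - [0,0,0,0,0,-0.05,4.5]
    - [0,0,0,0,0,-0.1125,4.5]
    - [0,0,0,0,0,-0.2,5]
    - [0,0,0,0,0,-0.2875,6]
    - [0,0,0,0,0,-0.375,7]
    - [0,0,0,0,0,-0.4375,7]
    - [0,0,0,0,0,-0.45,7]

```text
time: 9.65
tool_pos: [0.5444, 0.0168, 0.2362]
ee_rot: [0.003, 0.741, 0.672, 0.003]
contact_force: [0.4, 0.3, 0.3]
finger_gap: 0.789
finger_force: 0.0
```

Scaled: 9.35 cm / 40 = 0.2338, 9 cm / 40 = 0.225, -0.96 rad / 1.0472 = -0.9167.

Call:
play_rows:
  series:
    - [0,0,-0.1146,0.025,0,0,7]
    - [0,0,-0.2292,0.0625,0,0,7]
    - [0,0,-0.3438,0.1,0,0,7]
    - [0,0,-0.4584,0.1375,0,0,7]
    - [0,0,-0.573,0.175,0,0,7]
    - [0,0,-0.6875,0.205,0,0,7]
    - [0,0,-0.8021,0.225,0,0,7]
    - [0,0,-0.9167,0.2338,0,0,7]

```text
time: 10.32
tool_pos: [0.5502, 0.1111, 0.2299]
ee_rot: [-0.001, 0.344, 0.939, -0.0]
contact_force: [-0.8, -0.8, 0.3]
finger_gap: 0.798
finger_force: 0.0
```

Scaled: -0.96 rad / 1.0472 = -0.9167.

Call:
play_rows:
  series:
    - [0,0,-0.1146,0,0,0,7]
    - [0,0,-0.2292,0,0,0,7]
    - [0,0,-0.3438,0,0,0,7]
    - [0,0,-0.4584,0,0,0,7]
    - [0,0,-0.573,0,0,0,7]
    - [0,0,-0.6875,0,0,0,7]
    - [0,0,-0.8021,0,0,0,7]
    - [0,0,-0.9167,0,0,0,7]

```text
time: 10.98
tool_pos: [0.5501, 0.1099, 0.2299]
ee_rot: [-0.001, -0.128, 0.992, 0.0]
contact_force: [-0.3, -0.5, 0.8]
finger_gap: 0.797
finger_force: 0.0
```

Scaled: -0.58 rad / 1.0472 = -0.5539.

Call:
play_rows:
  series:
    - [0,0,-0.1146,0,0,0,7]
    - [0,0,-0.2292,0,0,0,7]
    - [0,0,-0.3438,0,0,0,7]
    - [0,0,-0.4584,0,0,0,7]
    - [0,0,-0.5539,0,0,0,7]
    - [0,0,-0.5539,0,0,0,7]

```text
time: 11.48
tool_pos: [0.5502, 0.1099, 0.23]
ee_rot: [-0.001, -0.405, 0.914, 0.0]
contact_force: [-0.8, -0.3, -0.6]
finger_gap: 0.797
finger_force: 0.0
```

```bash
python3 - <<'E'
from h import *
s=arm.sense();y=R.from_matrix((rot(s["ee_rot"])*R.from_euler('x',np.pi)).as_matrix()).as_euler('zyx')[0]
print(y);go(.551,.110,.154,y)
import cv2
s=optics.read_camera("scene");t=optics.read_camera("top")
c=lambda im,x,y,w,h,f: cv2.resize(im[y:y+h,x:x+w],(w*f,h*f),interpolation=cv2.INTER_CUBIC)
cv2.imwrite("pics/g5.png",np.hstack([c(s,325,180,130,150,3),c(t,170,150,130,150,3)]))
E
```

```text
-2.306842863028109
t=11.48 pos [0.5502 0.1099 0.23  ] q [ 0.07  0.31  1.61 -0.    1.22 -2.33] F [-0.8 -0.3 -0.6] M [0.047 0.083 0.061] gap 0.797 ff 0.0
ROW [ 0.001 -0.001 -0.   ] [-0.07 -0.06  7.6 ]
```

View pics/g5.png

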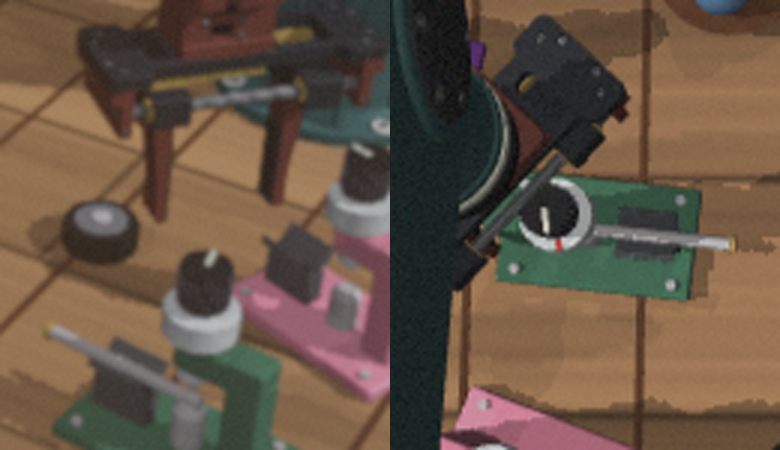

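Picture: the pin rests in the V with its tip over the anvil and is aligned with the base. The white and red lines are visible in the top view at crop (545,220) and (558,243). Next I descend on the knob.

Scaled: 7.6 cm / 40 = 0.19, -0.05 cm / 40 = -0.0013.

Call:
play_rows:
  series:
    - [0,0,0,-0.0015,-0.0013,0.025,7]
    - [0,0,0,-0.0015,-0.0013,0.0625,7]
    - [0,0,0,-0.0015,-0.0013,0.1,7]
    - [0,0,0,-0.0015,-0.0013,0.1375,7]
    - [0,0,0,-0.0015,-0.0013,0.1675,7]
    - [0,0,0,-0.0015,-0.0013,0.185,7]
    - [0,0,0,-0.0015,-0.0013,0.19,7]
    - [0,0,0,-0.0015,-0.0013,0.19,7]

```text
time: 12.25
tool_pos: [0.5512, 0.1101, 0.1541]
ee_rot: [-0.001, -0.403, 0.915, 0.0]
contact_force: [0.5, 0.3, 1.2]
finger_gap: 0.797
finger_force: 0.0
```

Call:
play_rows:
  series:
    - [0,0,0,0,0,0,6]
    - [0,0,0,0,0,0,5]
    - [0,0,0,0,0,0,4.5]
    - [0,0,0,0,0,0,4.2]
    - [0,0,0,0,0,0,4]
    - [0,0,0,0,0,0,3.9]
    - [0,0,0,0,0,0,3.8]
    - [0,0,0,0,0,0,3.7]

```text
time: 12.92
tool_pos: [0.5509, 0.1109, 0.155]
ee_rot: [-0.0, -0.404, 0.915, 0.001]
contact_force: [-4.0, 4.1, 4.7]
finger_gap: 0.423
finger_force: 2.7
```

Call:
play_rows:
  series:
    - [0,0,0,0,0,0,3.5]
    - [0,0,0,0,0,0,3.2]
    - [0,0,0,0,0,0,3]
    - [0,0,0,0,0,0,3]

```text
time: 13.25
tool_pos: [0.5503, 0.1113, 0.155]
ee_rot: [-0.001, -0.404, 0.915, 0.001]
contact_force: [-4.2, 5.3, 5.1]
finger_gap: 0.403
finger_force: 30.0
```

```bash
python3 - <<'E'
from h import *
go(.551,.110,.154,-2.3068)
E
```

```text
t=13.25 pos [0.5503 0.1113 0.155 ] q [ 0.08  0.4   1.69  0.    1.05 -2.33] F [-4.2  5.3  5.1] M [ 1.079  0.858 -0.083] gap 0.403 ff 30.0
ROW [ 0.003 -0.    -0.004] [ 0.05 -0.14  0.1 ]
```

Call:
play_rows:
  series:
    - [0,0,0,0,0.0018,-0.0013,3]
    - [0,0,0,0,0.0035,-0.002,3]
    - [0,0,0,0,0.0035,-0.002,3]

```text
time: 13.5
tool_pos: [0.5502, 0.1114, 0.1551]
ee_rot: [-0.0, -0.404, 0.915, 0.0]
contact_force: [0.6, 3.9, -4.6]
finger_gap: 0.406
finger_force: 30.0
```

```bash
python3 - <<'E'
from h import *
go(.5503,.1113,.155,-2.3068)
E
```

```text
t=13.50 pos [0.5502 0.1114 0.1551] q [ 0.08  0.4   1.69  0.    1.05 -2.33] F [ 0.6  3.9 -4.6] M [ 0.718  0.167 -0.028] gap 0.406 ff 30.0
ROW [ 0.001 -0.    -0.004] [-0.   -0.01  0.01]
```

Scaled: 0.04 cm / 40 = 0.001, 0.08 rad / 1.0472 = 0.0764.

Call:
play_rows:
  series:
    - [0,0,0.0764,0,0,0.001,3]
    - [0,0,0.1528,0,0,0.001,3]
    - [0,0,0.2292,0,0,0.001,3]
    - [0,0,0.3056,0,0,0.001,3]
    - [0,0,0.382,0,0,0.001,3]

```text
time: 13.92
tool_pos: [0.5503, 0.1113, 0.1551]
ee_rot: [-0.0, -0.212, 0.977, 0.0]
contact_force: [-1.7, 2.9, -1.3]
finger_gap: 0.403
finger_force: 30.0
```

```bash
cat > st.py <<'E'
from h import *
s=arm.sense();y=(rot(s["ee_rot"])*R.from_euler('x',np.pi)).as_euler('zyx')[0]
print("yaw",round(y,3),"turned",round((-2.307-y)%(2*np.pi),3));go(.5503,.1113,.155,y)
E
python3 st.py
```

```text
yaw -2.714 turned 0.407
t=13.92 pos [0.5503 0.1113 0.1551] q [ 0.08  0.4   1.69  0.    1.05 -1.92] F [-1.7  2.9 -1.3] M [0.699 0.22  0.063] gap 0.403 ff 30.0
ROW [ 0. -0.  0.] [0.   0.01 0.01]
```

Scaled: 0.08 rad / 1.0472 = 0.0764.

Call:
play_rows:
  series:
    - [0,0,0.0764,0,0,0,3]
    - [0,0,0.1528,0,0,0,3]
    - [0,0,0.2292,0,0,0,3]
    - [0,0,0.3056,0,0,0,3]
    - [0,0,0.382,0,0,0,3]

```text
time: 14.33
tool_pos: [0.5504, 0.1111, 0.1551]
ee_rot: [-0.0, -0.014, 1.0, -0.0]
contact_force: [-0.7, 2.8, -2.1]
finger_gap: 0.406
finger_force: 30.0
```

```bash
python3 st.py
```

```text
yaw -3.114 turned 0.807
t=14.33 pos [0.5504 0.1111 0.1551] q [ 0.08  0.4   1.69 -0.    1.05 -1.52] F [-0.7  2.8 -2.1] M [0.519 0.157 0.119] gap 0.406 ff 30.0
ROW [-0. -0. -0.] [0.01 0.02 0.01]
```

```bash
cat >> st.py <<'E'
m=[];
for i in range(3):
    optics.read_camera("top"); s=arm.sense(); m.append((s["torque"][2],s["effort"][5]))
print("Mz,eff6",np.round(m,3).tolist(),np.round(np.mean(m,0),3))
E
python3 st.py
```

```text
yaw -3.114 turned 0.807
t=14.33 pos [0.5504 0.1111 0.1551] q [ 0.08  0.4   1.69 -0.    1.05 -1.52] F [-0.7  2.8 -2.1] M [0.519 0.157 0.119] gap 0.406 ff 30.0
ROW [-0. -0. -0.] [0.01 0.02 0.01]
Mz,eff6 [[-0.089, -0.399], [-0.099, 0.839], [-0.111, 0.263]] [-0.1    0.234]
```

Scaled: 0.08 rad / 1.0472 = 0.0764.

Call:
play_rows:
  series:
    - [0,0,0.0764,0,0,0,3]
    - [0,0,0.1528,0,0,0,3]
    - [0,0,0.2292,0,0,0,3]
    - [0,0,0.3056,0,0,0,3]
    - [0,0,0.382,0,0,0,3]

```text
time: 14.9
tool_pos: [0.5504, 0.1109, 0.1551]
ee_rot: [-0.0, 0.184, 0.983, -0.0]
contact_force: [-1.7, 1.9, -2.6]
finger_gap: 0.404
finger_force: 30.0
```

```bash
python3 st.py
```

```text
yaw 2.772 turned 1.204
t=14.90 pos [0.5504 0.1109 0.1551] q [ 0.08  0.4   1.69 -0.    1.05 -1.12] F [-1.7  1.9 -2.6] M [0.331 0.182 0.125] gap 0.404 ff 30.0
ROW [-0.001 -0.    -0.   ] [0.02 0.04 0.01]
Mz,eff6 [[-0.118, -0.361], [-0.142, 0.833], [-0.137, 0.243]] [-0.133  0.238]
```

Scaled: 0.24 rad / 1.0472 = 0.2292.

Call:
play_rows:
  series:
    - [0,0,0.0764,0,0,0,3]
    - [0,0,0.1528,0,0,0,3]
    - [0,0,0.2292,0,0,0,3]

```text
time: 15.3
tool_pos: [0.5504, 0.1108, 0.1551]
ee_rot: [-0.0, 0.299, 0.954, -0.0]
contact_force: [-2.2, 1.2, -1.7]
finger_gap: 0.405
finger_force: 30.0
```

```bash
python3 st.py
```

```text
yaw 2.533 turned 1.443
t=15.30 pos [0.5504 0.1108 0.1551] q [ 0.08  0.4   1.69 -0.    1.05 -0.89] F [-2.2  1.2 -1.7] M [0.169 0.238 0.145] gap 0.405 ff 30.0
ROW [-0.001 -0.    -0.   ] [0.04 0.04 0.01]
Mz,eff6 [[-0.027, -0.344], [-0.139, 0.83], [-0.113, 0.233]] [-0.093  0.24 ]
```

```bash
sed -i '/^m=/,$d' st.py
```

```text
(no output)
```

Scaled: 0.24 rad / 1.0472 = 0.2292.

Call:
play_rows:
  series:
    - [0,0,0.0764,0,0,0,3]
    - [0,0,0.1528,0,0,0,3]
    - [0,0,0.2292,0,0,0,3]

```text
time: 15.7
tool_pos: [0.5503, 0.1107, 0.1551]
ee_rot: [-0.0, 0.411, 0.912, -0.0]
contact_force: [-2.4, 0.8, -1.3]
finger_gap: 0.406
finger_force: 30.0
```

```bash
python3 st.py
```

```text
yaw 2.294 turned 1.682
t=15.70 pos [0.5503 0.1107 0.1551] q [ 0.08  0.4   1.69 -0.    1.05 -0.65] F [-2.4  0.8 -1.3] M [0.062 0.281 0.074] gap 0.406 ff 30.0
ROW [-0.001  0.    -0.   ] [0.04 0.04 0.01]
```

Scaled: 0.08 rad / 1.0472 = 0.0764.

Call:
play_rows:
  series:
    - [0,0,0.0764,0,0,0,3]
    - [0,0,0.1528,0,0,0,3]
    - [0,0,0.2292,0,0,0,3]

```text
time: 15.95
tool_pos: [0.5502, 0.1106, 0.1551]
ee_rot: [-0.0, 0.517, 0.856, -0.001]
contact_force: [-2.0, 0.2, -1.9]
finger_gap: 0.405
finger_force: 30.0
```

```bash
python3 st.py
```

```text
yaw 2.054 turned 1.922
t=15.95 pos [0.5502 0.1106 0.1551] q [ 0.08  0.4   1.69 -0.    1.05 -0.41] F [-2.   0.2 -1.9] M [-0.042  0.4    0.084] gap 0.405 ff 30.0
ROW [-0.001  0.    -0.   ] [0.05 0.04 0.01]
```

Scaled: 0.08 rad / 1.0472 = 0.0764.

Call:
play_rows:
  series:
    - [0,0,0.0764,0,0,0,3]
    - [0,0,0.1528,0,0,0,3]
    - [0,0,0.2292,0,0,0,3]

```text
time: 16.2
tool_pos: [0.5501, 0.1106, 0.1551]
ee_rot: [-0.0, 0.616, 0.788, -0.001]
contact_force: [-1.8, -0.7, -1.0]
finger_gap: 0.408
finger_force: 30.0
```

```bash
python3 st.py
```

```text
yaw 1.814 turned 2.162
t=16.20 pos [0.5501 0.1106 0.1551] q [ 0.08  0.4   1.69 -0.    1.05 -0.17] F [-1.8 -0.7 -1. ] M [0.028 0.411 0.183] gap 0.408 ff 30.0
ROW [-0.001  0.001 -0.   ] [0.06 0.04 0.01]
```

Scaled: 0.08 rad / 1.0472 = 0.0764.

Call:
play_rows:
  series:
    - [0,0,0.0764,0,0,0,3]
    - [0,0,0.1528,0,0,0,3]
    - [0,0,0.2292,0,0,0,3]

```text
time: 16.45
tool_pos: [0.55, 0.1106, 0.1551]
ee_rot: [-0.0, 0.706, 0.708, -0.001]
contact_force: [-1.9, -0.0, -2.0]
finger_gap: 0.404
finger_force: 30.0
```

```bash
python3 st.py
```

```text
yaw 1.574 turned 2.402
t=16.45 pos [0.55   0.1106 0.1551] q [ 0.08  0.4   1.69 -0.    1.05  0.07] F [-1.9 -0.  -2. ] M [-0.02   0.493  0.254] gap 0.404 ff 30.0
ROW [-0.001  0.001 -0.   ] [0.07 0.03 0.01]
```

```bash
cat > im.py <<'E'
import sys
from h import *
import cv2
c=lambda im,x,y,w,h,f: cv2.resize(im[y:y+h,x:x+w],(w*f,h*f),interpolation=cv2.INTER_CUBIC)
s=optics.read_camera("scene");t=optics.read_camera("top")
cv2.imwrite("pics/k%s.png"%sys.argv[1],np.hstack([c(s,360,245,65,60,6),c(t,192,188,65,60,6)]))
E
python3 im.py 1
```

```text
(no output)
```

Scaled: 0.08 rad / 1.0472 = 0.0764.

Call:
play_rows:
  series:
    - [0,0,0.0764,0,0,0,3]
    - [0,0,0.1528,0,0,0,3]

```text
time: 16.72
tool_pos: [0.5499, 0.1106, 0.1551]
ee_rot: [-0.0, 0.76, 0.65, -0.001]
contact_force: [-2.9, -1.1, -0.6]
finger_gap: 0.397
finger_force: 30.0
```

```bash
python3 st.py; python3 im.py 2; python3 -c "
import cv2,numpy as np
cv2.imwrite('pics/k.png',np.vstack([cv2.resize(cv2.imread('pics/k%d.png'%i),(650,300)) for i in (1,2)]))"
```

```text
yaw 1.416 turned 2.56
t=16.72 pos [0.5499 0.1106 0.1551] q [ 0.08  0.4   1.69 -0.    1.05  0.23] F [-2.9 -1.1 -0.6] M [-0.159  0.561  0.186] gap 0.397 ff 30.0
ROW [-0.001  0.001 -0.   ] [0.08 0.03 0.01]
```

View pics/k.png

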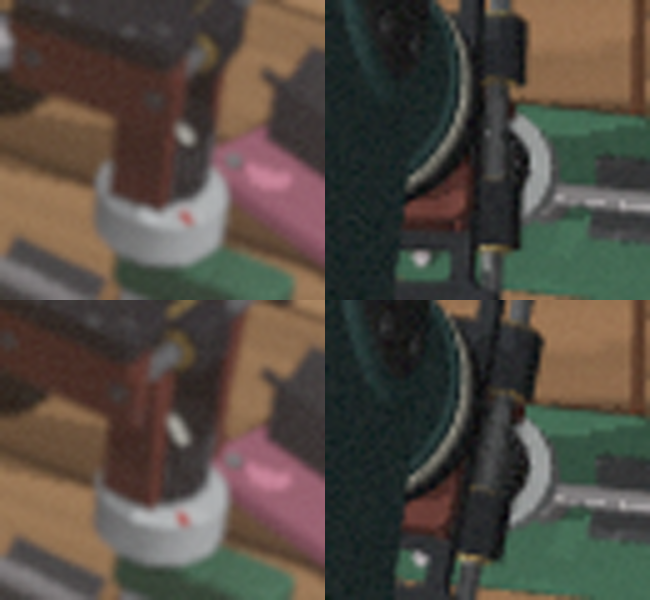

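```bash
python3 - <<'E'
from h import *
import cv2
G=np.array([.5503,.111])
for a in np.arange(3.24-2.56-.2,3.24-1.9,.1):
    print(round(a,2),"turned %.2f"%(3.24-a),np.round(((proj("scene",[[*(G+r*np.array([np.cos(a),np.sin(a)])),.13] for r in(.018,.0255)])-[360,245])*5),0).tolist())
e=(proj("scene",[[*(G+.026*np.array([np.cos(a),np.sin(a)])),.13] for a in np.arange(0,6.3,.1)])-[360,245])*5
print(e.min(0),e.max(0))
for k in(1,2):
    im=cv2.imread(f"pics/k{k}.png")[:, :390].astype(int); m=(im[...,2]-np.maximum(im[...,0],im[...,1])>60); m[:180]=0; m[:,290:]=0
    m&=(im[...,2]>140); v,u=np.nonzero(m); print(k,len(u),u.mean()*5/6,v.mean()*5/6)
E
```

```text
0.48 turned 2.76 [[162.0, 212.0], [162.0, 223.0]]
0.58 turned 2.66 [[166.0, 212.0], [169.0, 224.0]]
0.68 turned 2.56 [[171.0, 212.0], [175.0, 224.0]]
0.78 turned 2.46 [[175.0, 211.0], [181.0, 223.0]]
0.88 turned 2.36 [[179.0, 211.0], [187.0, 222.0]]
0.98 turned 2.26 [[183.0, 210.0], [193.0, 221.0]]
1.08 turned 2.16 [[187.0, 208.0], [199.0, 219.0]]
1.18 turned 2.06 [[191.0, 207.0], [204.0, 217.0]]
1.28 turned 1.96 [[194.0, 205.0], [208.0, 214.0]]
[ 94.76978466 144.66829406] [225.93744654 224.48088463]
1 11 186.13636363636365 217.80303030303034
2 33 182.47474747474746 218.66161616161617
```

Picture: the red line is visible in the scene view at crop (187,217), then (182,219), so it has nearly stopped moving. The spindle is close to contact. From here I track the red line numerically.

```bash
cat > red.py <<'E'
import sys
from h import *
import cv2
G=np.array([.5503,.111]); A=np.arange(0,1.4,.005)
U=np.array([proj("scene",[[*(G+.0218*np.array([np.cos(a),np.sin(a)])),.13]])[0] for a in A])+[.45,.2]
L=[]
for i in range(3):
    im=cv2.resize(optics.read_camera("scene")[245:305,360:425],None,fx=6,fy=6,interpolation=cv2.INTER_CUBIC).astype(int)
    w=np.clip(im[...,2]-np.maximum(im[...,0],im[...,1])-40,0,None)*(im[...,2]>130); w[:180]=0; w[:,290:]=0
    v,u=np.mgrid[:360,:390]; p=np.array([(w*u).sum(),(w*v).sum()])/w.sum()/6+[360,245]
    L.append((*p,3.24-A[np.argmin(np.linalg.norm(U-p,axis=1))]))
print("red px",np.round(np.mean(L,0),2),"thimble turned",np.round(L,2)[:,2])
E
python3 red.py
```

```text
red px [396.91 288.45   2.38] thimble turned [2.38 2.39 2.38]
```

Scaled: 0.16 rad / 1.0472 = 0.1528.

Call:
play_rows:
  series:
    - [0,0,0.0764,0,0,0,3]
    - [0,0,0.1528,0,0,0,3]

```text
time: 17.13
tool_pos: [0.5499, 0.1107, 0.1551]
ee_rot: [-0.0, 0.81, 0.586, -0.001]
contact_force: [-4.1, -1.7, -0.8]
finger_gap: 0.404
finger_force: 30.0
```

```bash
python3 st.py; python3 red.py
```

```text
yaw 1.253 turned 2.723
t=17.13 pos [0.5499 0.1107 0.1551] q [ 0.08  0.4   1.69 -0.    1.05  0.39] F [-4.1 -1.7 -0.8] M [-0.357  0.863  0.237] gap 0.404 ff 30.0
ROW [-0.001  0.001 -0.   ] [0.08 0.02 0.01]
red px [396.81 288.47   2.39] thimble turned [2.4  2.41 2.37]
```

Scaled: 0.24 rad / 1.0472 = 0.2292.

Call:
play_rows:
  series:
    - [0,0,0.0764,0,0,0,3]
    - [0,0,0.1528,0,0,0,3]
    - [0,0,0.2292,0,0,0,3]
    - [0,0,0.3056,0,0,0,3]
    - [0,0,0.382,0,0,0,3]

```text
time: 17.7
tool_pos: [0.5497, 0.1108, 0.1551]
ee_rot: [-0.0, 0.91, 0.414, -0.001]
contact_force: [-4.3, -2.0, 0.4]
finger_gap: 0.407
finger_force: 30.0
```

```bash
python3 st.py; python3 red.py
```

```text
yaw 0.854 turned 3.122
t=17.70 pos [0.5497 0.1108 0.1551] q [ 0.08  0.4   1.69 -0.    1.05  0.79] F [-4.3 -2.   0.4] M [-0.396  1.03   0.213] gap 0.407 ff 30.0
ROW [-0.001  0.002 -0.   ] [0.08 0.01 0.01]
red px [397.08 288.27   2.36] thimble turned [2.42 2.32 2.35]
```

Call:
play_rows:
  series:
    - [0,0,0,0,0,0,3.6]
    - [0,0,0,0,0,0,4]
    - [0,0,0,0,0,0,5]
    - [0,0,0,0,0,0,6]
    - [0,0,0,0,0,0,7]
    - [0,0,0,0,0,0,7]
    - [0,0,0,0,0,0,7]
    - [0,0,0,0,0,0,7]

```text
time: 18.52
tool_pos: [0.5508, 0.1111, 0.1553]
ee_rot: [0.0, 0.91, 0.414, 0.0]
contact_force: [-0.4, -0.3, -0.7]
finger_gap: 0.794
finger_force: 0.0
```

Scaled: -12 cm / 40 = -0.3, -11 cm / 40 = -0.275.

Call:
play_rows:
  series:
    - [0,0,0,0,0,-0.0125,7]
    - [0,0,0,0,0,-0.05,7]
    - [0,0,0,0,0,-0.1,7]
    - [0,0,0,0,0,-0.1625,7]
    - [0,0,0,0,0,-0.225,7]
    - [0,0,0,0,0,-0.275,7]
    - [0,0,0,0,0,-0.3,7]
    - [0,0,0,0,0,-0.3,7]

```text
time: 19.18
tool_pos: [0.5521, 0.1112, 0.278]
ee_rot: [0.001, 0.91, 0.414, 0.002]
contact_force: [0.7, -0.2, 0.2]
finger_gap: 0.794
finger_force: 0.0
```

```bash
python3 st.py; python3 red.py; python3 - <<'E'
from h import *
import cv2
c=lambda im,x,y,w,h,f: cv2.resize(im[y:y+h,x:x+w],(w*f,h*f),interpolation=cv2.INTER_CUBIC)
s=optics.read_camera("scene");t=optics.read_camera("top")
cv2.imwrite("pics/fin.png",np.hstack([c(s,330,240,100,100,4),c(t,190,185,100,100,4)]))
E
```

```text
yaw 0.853 turned 3.123
t=19.18 pos [0.5521 0.1112 0.278 ] q [ 0.08  0.27  1.55 -0.    1.32  0.79] F [ 0.7 -0.2  0.2] M [-0.012  0.109 -0.027] gap 0.794 ff 0.0
ROW [ 0.004 -0.004 -0.   ] [-0.16 -0.19 12.3 ]
red px [396.96 288.48   2.38] thimble turned [2.36 2.38 2.4 ]
```

View pics/fin.png

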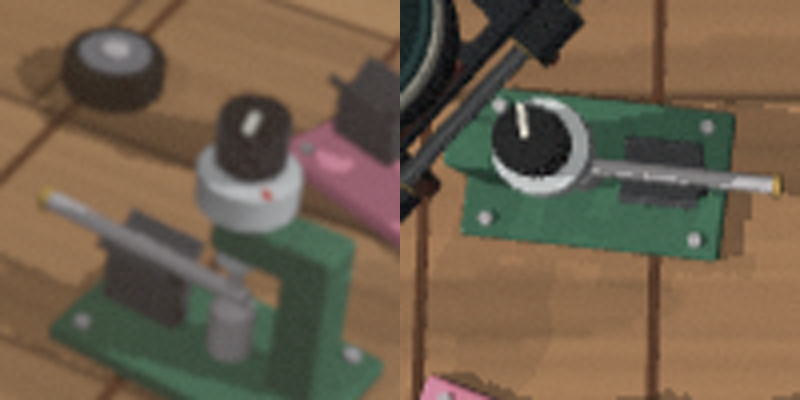

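Picture: the spindle is down on the pin, which is level in the V with its tip past the axis (crop (245,300)). The white line points to about 0.26 rad, so the knob turned about 3.0 rad. The thimble turned about 2.4 rad, so the slip is about 0.6–0.7 rad. The gripper is clear, so I hand in.

```bash
python3 -c "
from bench import job
print(job.close_job())"
```

```text
the job is handed in; nothing more can be done
None
```

The job is handed in, with no verdict returned: the pin lies in the green gauge's cradle, clamped under the spindle, with about 0.6–0.7 rad (35–40°) of ratchet slip as estimated from the camera images, and the gripper is clear of everything.

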